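# Lay a wax slab on the carving board

## Robot

A 6-joint arm with a two-finger parallel gripper is mounted at the origin on a cart in front of the work surface, level with it; the furniture and walls round the work are solid. World frame = base frame: x ahead of the robot, y to its left, z up, the work surface at z = 0. Lengths are in mm, angles in rad, forces in N, time in s.
With the tool pointing down it reaches from about 300 to 775 mm from the base axis. Payload 14.6 kg.
Tool frame: the origin (TCP) lies on the front face of the gripper's body, between the roots of the fingers; the fingertips stand 97 mm ahead of it and the grasp point (between the pads) lies 78 mm ahead of it; z points along the fingers, y is the direction in which the jaws open and shut (so a half turn about z gives the same grasp; the last joint's range is limited). The gripper opens to 94 mm and grips with 3 to 60 N. Pads are 16 mm wide; open, the fingers measure 119 mm over their backs; the gripper's body (75 mm by 177 mm) begins 78 mm behind the grasp point.
Start: joints at [-1.385, 0.3, 1.521, -0, 1.321, -0.067], TCP at [137.557, -532.511, 302.646] pointing down, gripper open.
Joint ranges: [-3.03, 3.03], [-0.79, 2.21], [0.23, 2.52], [-1.04, 4.18], [0, 3.07], [-2.55, 2.55]. Speed limits (rad/s): [2.22, 2.22, 2.57, 3.14, 3.14, 3.14].

## Interface

Orientations are given as [roll, pitch, yaw] about the fixed x, y, z axes, in that order (R = Rz(yaw) Ry(pitch) Rx(roll)).
In Python, from cell import manip, eyes, finder gives the robot as it stands.
- The arm moves only by the tool drive_tool, never from a script. Its argument "rows" is a list of rows, each an object with "offset": the shift along the tool's x, y, z in mm, a list of three; "spin": the turn about the tool's z in degrees; "jaw": the finger opening in mm, from 0 to 94. In form: [{"offset": [dx, dy, dz], "spin": spin, "jaw": jaw}, ...]. A call has 1 to 20 rows; each row shifts and turns the commanded pose from where the row before left it, along the tool's axes as they then stand; what a row does not reach is not made up. A row lasts 1/10 s, in which the tool goes at most 50 mm and 8.59 degrees, less where a joint would pass 70% of its speed; a pose out of reach is approached as far as the arm can. A call is refused whole if a number of a shift passes 50 or a number of a turn 8.59, either way. A call with a gripper value outside its range is refused whole. The fingers move at their own pace and stop on an object; "force" is the grip in N (left out, the last holds). Time passes only in rows, so rows that do not move let the fingers close. It gives the time, the measured TCP pose, the force and the opening at its end, in the units of the state.
- manip.read_state(): the state, without advancing time (a new reading comes with each control period).
- eyes.camera(name): name is "side" or "top"; returns a dict with "color" (384x512x3 uint8, blue, green, red), "depth" (384x512 float32, mm along the optical axis (not along the pixel's ray), 0 where there is no reading), "vfov" (degrees; the focal length in pixels is half the picture's height over the tangent of half this angle, whatever the lens; pixels are square), "cx", "cy" (the principal point, pixels), "rvec" (rotation vector, rad) and "tvec" (3), from world to camera coordinates, as OpenCV has them. Camera axes: x right, y down, z forward; pixel columns grow to the right and rows downward; lengths in mm; the calibration is good to about 2 mm. A picture is of the moment at which its call begins.
- manip.sign_off(): hands the job in, once; it reports no verdict.
Trained networks look in the newest picture that a camera, given by its name, has taken for a name from the list of things; names that differ only in an ending like _2 or _b are one class to them, and where a whole thing is asked for, a point or a joint stands for the part that bears it (a point fixed in the world has none). Each returns a list of dicts, best first, with "p" (0 to 1); they miss things now and then, are a little off and sometimes report something else, mostly with a low value. They report only what shows in the picture. A call takes as long as a camera call.
- finder.find_in(camera, target): "uv" ([column, row] in pixels, amid what is visible of it).
The state is a dict: "clock": time; "joints": joint angles; "qd": joint speeds; "effort": joint torques, N m; "eef_pos": TCP position; "eef_rot": TCP orientation; "wrist_force": force on the tool from outside, world axes, zero at the start; "moment": the same for the moment, N m; "finger_gap": finger opening in mm.
Only numpy, scipy, OpenCV 4.12 (cv2) and the standard library are available. Lean on these libraries where they do the work, as an engineer would, in place of code of your own. Each camera call takes 0.05 s, during which the arm holds its last target. There are 200 camera calls.

## Task

Push the standing wax slab near its top with the fingertips so that it topples freely towards the wooden stop and comes to rest flat inside the red rectangle on the board. Once it lies still, push it along the board until its end is square against the stop, still inside the side lines, and withdraw. Do not pinch, lift or carry it, and leave everything else on the bench alone.

Things in the scene. Friction and masses are not known exactly. Their poses are not given: they have to be found in the camera images.
- board: Plywood board fixed to the bench, 300x170x12 mm thick, with a dark stop bar across one end. Origin on the bench top; x runs along the board TOWARDS the stop, y across, z up; top at z = 12 mm. The wood runs from x = -160 to 140 mm. Flush red rectangle: rear line at x = -100 mm, other end at the stop; inner edges of its 5 mm side lines at y = -62 and +62 mm. Its place and turn vary.
- stop (a point): Middle of the stop bar's inner face, at its foot on the board (x = 115, y = 0, z = 12 mm in the board's frame); the bar is 20 mm thick, 150 long and stands 18 mm above the board.
- wax: Loose beige wax slab, 83x109x25 mm (own x, y, z), 0.22 to 0.36 kg. It stands on end on the board, 109 mm tall, 83 mm across the board, up to 0.1 rad off square. Origin: middle of the 83x109 face that looks to the stop. Own y points up as it stands, z away from the stop (up once toppled the right way). Pushed high it tips without sliding, and falls once its top has gone about 25 mm.
- wax_center (a point): Centre of the wax slab (axes as wax): 54.5 mm above the board while it stands, 12.5 mm when it lies flat
- wax_top_a (a point): Corner of the slab, half-way through its thickness, at its top end as it stands (own x = +41.5 mm), the end that meets the stop
- wax_top_b (a point): Corner of the slab, half-way through its thickness, at its top end as it stands (own x = -41.5 mm), the end that meets the stop
- wax_foot_a (a point): Corner of the slab, half-way through its thickness, at its foot end as it stands (own x = +41.5 mm)
- wax_foot_b (a point): Corner of the slab, half-way through its thickness, at its foot end as it stands (own x = -41.5 mm)
- cup_b: Bystander, loose, not to be moved: small pink-stained cup, 79 mm across, 63 high; stands beyond the board (sizes in mm); origin at the centre of its underside
- plaster_blank_1: Bystander, loose, not to be moved: off-white plaster block, 40x55x16 high, lies on the robot's side of the board (sizes in mm); origin at the centre of its underside
- plaster_blank_3: Bystander, loose, not to be moved: off-white plaster block, 30x60x14 high, lies beyond the board (sizes in mm); origin at the centre of its underside
- wax_pick_1: Bystander, loose, not to be moved: blue plastic wedge tool, 16x68x8, lies behind the open end of the board (sizes in mm); origin at the centre of its underside
- silicone_scrap: Bystander, loose, not to be moved: small red silicone offcut, 19x30x8, lies on the robot's side of the board (sizes in mm); origin at the centre of its underside

How it is judged:
By the outcome, as a careful person would: the job done as asked, in the order asked, and still so for the second after the job is handed in, with the robot touching nothing.
It also fails if it takes over 42 s, if anything falls off the work surface, if the arm or the gripper's body presses on something with over 40 N, if the wrist force passes 120 N, or if a joint passes its speed limit or range.

## Working session

There is one attempt and no reset: what is moved stays moved. The work goes in short steps, Python scripts to look and compute and a tool call to move; the robot and the scene stay as the last step left them, time stands still between calls to the robot, and variables do not carry over. Pictures are saved under pics/ and viewed, about 8 in all and at most 12, crops included, and the job is handed in when it is done.

Besides the shell and the picture viewer there is one more tool, called after "Request:" in YAML: its name, and indented under it one key for each argument. drive_tool: Moves the arm, as the interface text tells. Its arguments: {"type":"object","properties":{"rows":{"type":"array","items":{"type":"object","properties":{"offset":{"type":"array","items":{"type":"number"}},"spin":{"type":"number"},"jaw":{"type":"number"}}}},"force":{"type":"number"}},"required":["rows"]}

```bash
mkdir -p pics; cat > h.py <<'E'
import numpy as np,cv2
from cell import manip,eyes,finder
def cam(n,save=None):
    c=eyes.camera(n); 
    if save: cv2.imwrite(f'pics/{save}.png',c['color'])
    c['R']=cv2.Rodrigues(np.array(c['rvec'],float))[0]; c['t']=np.array(c['tvec'],float).ravel()
    c['f']=c['color'].shape[0]/2/np.tan(np.radians(c['vfov']/2)); return c
def cloud(c):
    d=c['depth'];v,u=np.mgrid[:d.shape[0],:d.shape[1]]
    P=np.stack([(u-c['cx'])/c['f']*d,(v-c['cy'])/c['f']*d,d],-1)
    W=(P-c['t'])@c['R']; W[d<=0]=np.nan; return W
def onplane(c,uv,z):
    r=np.array([(uv[0]-c['cx'])/c['f'],(uv[1]-c['cy'])/c['f'],1])@c['R'];o=-c['t']@c['R']
    return o+r*(z-o[2])/r[2]
E
python3 - <<'E'
from h import *
s=manip.read_state();print({k:np.round(v,3).tolist() for k,v in s.items()})
ims=[]
for n in('top','side'):
    c=cam(n,n+'0');W=cloud(c);ims.append(c['color']);print(n,'campos',-c['t']@c['R'])
    for t in['board','stop','wax','wax_center','wax_top_a','wax_foot_a','cup_b','plaster_blank_1','wax_pick_1','silicone_scrap']:
        for q in finder.find_in(n,t)[:2]:
            u=np.round(q['uv']).astype(int);print(t,round(q['p'],2),u,np.round(W[u[1],u[0]]))
E
```

```text
{'clock': 0.0, 'joints': [-1.385, 0.3, 1.522, 0.0, 1.321, -0.067], 'qd': [-0.0, -0.002, 0.001, 0.001, -0.001, -0.001], 'effort': [0.003, -53.18, -35.274, 0.071, 0.024, -0.0], 'eef_pos': [137.515, -532.36, 302.058], 'eef_rot': [-3.14, -0.0, 0.253], 'wrist_force': [0.324, 0.737, 1.101], 'moment': [0.029, 0.016, 0.014], 'finger_gap': 94.063}
top campos [419.3445334  308.53015504 963.69479869]
board 0.58 [294 224] [478. 213.  11.]
stop 0.93 [294 229] [467. 213.  10.]
wax 0.81 [268 228] [462. 276. 119.]
wax 0.18 [273 166] [611. 263.  12.]
wax_center 0.86 [269 226] [466. 274. 117.]
wax_top_a 0.73 [268 224] [470. 276. 118.]
wax_top_a 0.66 [210 236] [446. 403.   6.]
wax_foot_a 0.71 [270 224] [470. 272. 119.]
cup_b 0.95 [236 152] [644. 351.   4.]
cup_b 0.23 [270 222] [474. 272. 118.]
plaster_blank_1 0.88 [275 167] [609. 259.  11.]
plaster_blank_1 0.82 [278 284] [344. 247.  17.]
side campos [221.43195299 578.54615364 847.76722743]
board 0.86 [300 211] [430. 264. 107.]
board 0.37 [285 205] [461. 282. 114.]
stop 0.59 [304 207] [459. 208.  11.]
wax 0.78 [288 206] [454. 279. 116.]
wax_center 0.98 [285 208] [460. 281.  99.]
wax_top_a 0.87 [283 212] [463. 282.  74.]
wax_foot_a 0.71 [284 206] [464. 281. 104.]
cup_b 0.75 [216 183] [662. 333.   9.]
plaster_blank_1 0.86 [325 249] [345. 250.  15.]
plaster_blank_1 0.79 [255 182] [594. 255.  15.]
wax_pick_1 0.57 [326 246] [349. 243.  15.]
wax_pick_1 0.42 [250 263] [437. 406.   7.]
silicone_scrap 0.49 [340 218] [379. 160.   8.]
```

View pics/top0.png

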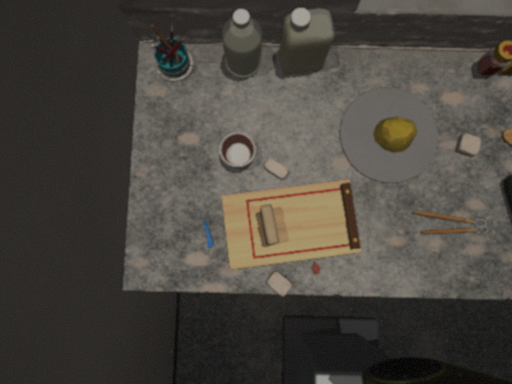

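View pics/side0.png

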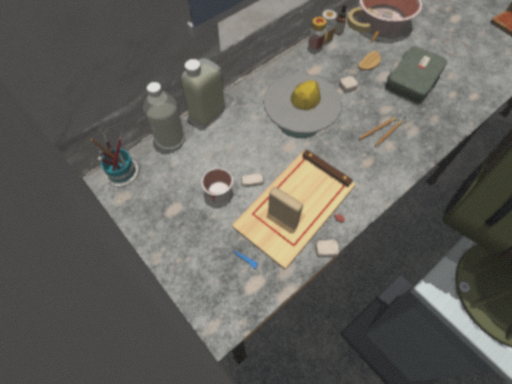

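Both views agree. The board's stop is on the world -y side (top image: bar at u≈350, v 183–248). The slab stands near the rear line at (268,225), and the blue pick lies behind the open end at (209,235). Next I'll fit the board and slab poses.

```bash
cat >> h.py <<'E'
def redline(c):
    b,g,r=[c['color'][...,i].astype(int) for i in range(3)]
    m=(r>g*1.7)&(r>70)&(b<g*1.3); return m
def boardfit(c):
    from scipy.optimize import minimize
    m=redline(c); v,u=np.nonzero(m); P=np.array([onplane(c,q,12)[:2] for q in zip(u,v)])
    k=(abs(P[:,0]-480)<110)&(abs(P[:,1]-215)<150); P=P[k]
    # red outline: centre lines y=+-64.5, x=-102.5..115 ; robust
    def cost(p):
        L=local(P,p)
        d=np.minimum(np.where((L[:,0]>-105)&(L[:,0]<116),abs(abs(L[:,1])-64.5),99),np.where(abs(L[:,1])<67,abs(L[:,0]+102.5),99))
        return np.minimum(d,12).mean()
    best=min((minimize(cost,[480+dx,213+dy,-1.57+a],method='Nelder-Mead',options=dict(initial_simplex=[[480+dx,213+dy,-1.57+a],[490+dx,213+dy,-1.57+a],[480+dx,223+dy,-1.57+a],[480+dx,213+dy,-1.47+a]])) for dx in(-12,0,12) for dy in(-15,0,15) for a in(0,.12,.22)),key=lambda r:r.fun)
    return best.x,best.fun,len(P)
def local(P,p):
    c,s=np.cos(p[2]),np.sin(p[2]); d=np.asarray(P)[:,:2]-p[:2]
    return np.stack([d@[c,s],d@[-s,c]],-1)
E
python3 - <<'E'
from h import *
for n in('top','side'):
    c=cam(n);p,f,k=boardfit(c);print(n,'board',np.round(p,3),f,k)
    W=cloud(c).reshape(-1,3);ok=(abs(W[:,0]-480)<110)&(abs(W[:,1]-215)<160);W=W[ok]
    T=W[(W[:,2]>112)&(W[:,2]<135)];print('wax top n',len(T),'z',np.median(T[:,2]),cv2.minAreaRect(T[:,:2].astype(np.float32)))
    L=local(T,p);print(' in board',cv2.minAreaRect(L.astype(np.float32)),L.min(0),L.max(0))
    S=local(W,p);s=(W[:,2]>24)&(W[:,2]<36)&(S[:,0]>90);print('stop',s.sum(),np.percentile(S[s],[2,50,98],axis=0).round(1).tolist(),np.median(W[s,2]))
    b=(abs(W[:,2]-12)<4);print('boardz',np.median(W[b,2]),np.percentile(S[b],[1,99],axis=0).round(1).tolist())
    im=c['color'].copy();cc,ss=np.cos(p[2]),np.sin(p[2])
    def pr(x,y,z):
        w=np.array([p[0]+cc*x-ss*y,p[1]+ss*x+cc*y,z]);q=c['R']@w+c['t'];return (q[:2]/q[2]*c['f']+[c['cx'],c['cy']])
    for z,pts in((12,[(-160,-85),(140,-85),(140,85),(-160,85)]),(12,[(-100,-62),(115,-62),(115,62),(-100,62)]),(30,[(115,-75),(135,-75),(135,75),(115,75)])):
        im2=np.array([pr(x,y,z) for x,y in pts]); 
        if z==12 and pts[0][0]==-160: 
            lo=im2.min(0).astype(int)-15;hi=im2.max(0).astype(int)+15;im=cv2.resize(im[lo[1]:hi[1],lo[0]:hi[0]],None,fx=4,fy=4,interpolation=cv2.INTER_CUBIC)
        cv2.polylines(im,[((im2-lo)*4+2).astype(np.int32)],True,(255,255,0),1)
    cv2.imwrite(f'pics/fit_{n}.png',im);print(im.shape)
E
```

```text
top board [480.966 210.969  -1.416] 2.004066029265063 442
wax top n 473 z 118.51207463312839 ((470.8119201660156, 274.3221435546875), (81.3831558227539, 24.43963623046875), 12.84798526763916)
 in board ((-64.16080474853516, -0.2730216979980469), (24.43962860107422, 81.38314056396484), 3.985727071762085) [-78.17103888 -41.12169046] [-49.76903231  40.48154519]
stop 606 [[113.9, -70.8], [123.1, -0.4], [133.4, 72.6]] 28.656067854236206
boardz 10.961261479163259 [[-157.3, -83.1], [115.1, 84.2]]
(484, 684, 3)
side board [482.2   207.652  -1.412] 5.840008267390693 34
wax top n 367 z 120.15305208073661 ((470.03997802734375, 271.6690673828125), (81.46791076660156, 24.692031860351562), 12.893450736999512)
 in board ((-65.13455200195312, -1.8884849548339844), (24.69202995300293, 81.46791076660156), 3.799356460571289) [-79.16293151 -42.45605565] [-51.68230708  39.16719407]
stop 416 [[112.1, -74.2], [120.9, -4.9], [132.4, 69.4]] 30.12448857089232
boardz 12.505502020853505 [[-160.3, -85.8], [114.6, 82.7]]
(600, 616, 3)
```

View pics/fit_top.png

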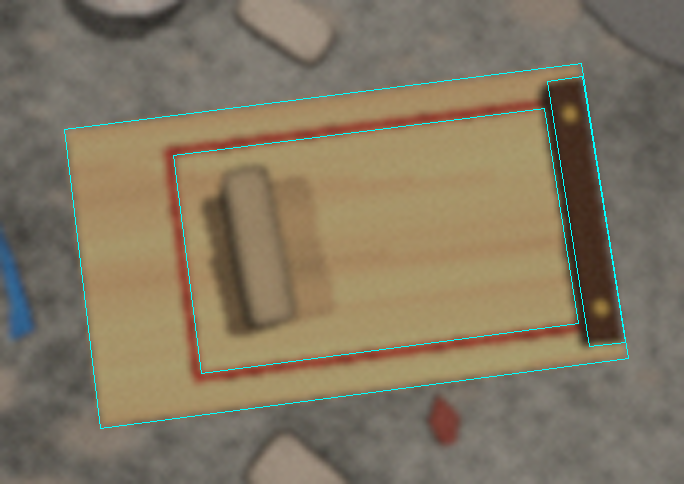

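The overlay fits the board: slab centre is at board (-64, 0), about 0.07 rad off square. Slab axis is at world 0.224 rad, so the tool yaw should be 1.795. I'm moving over the slab to its rear side.

Request:
drive_tool:
  rows:
    - {"offset":[25.8,-25.2,0],"spin":0,"jaw":40}
    - {"offset":[25.8,-25.2,0],"spin":0,"jaw":40}
    - {"offset":[25.8,-25.2,0],"spin":0,"jaw":40}
    - {"offset":[25.8,-25.2,0],"spin":0,"jaw":40}
    - {"offset":[25.8,-25.2,0],"spin":0,"jaw":40}
    - {"offset":[25.8,-25.2,0],"spin":0,"jaw":40}
    - {"offset":[25.8,-25.2,0],"spin":0,"jaw":40}
    - {"offset":[25.8,-25.2,0],"spin":0,"jaw":40}
    - {"offset":[25.8,-25.2,0],"spin":0,"jaw":40}
    - {"offset":[25.8,-25.2,0],"spin":0,"jaw":40}
    - {"offset":[25.8,-25.2,0],"spin":0,"jaw":40}
    - {"offset":[25.8,-25.2,0],"spin":0,"jaw":40}
    - {"offset":[25.8,-25.2,0],"spin":0,"jaw":40}
    - {"offset":[25.8,-25.2,0],"spin":0,"jaw":40}
    - {"offset":[13.6,-32.8,0],"spin":0,"jaw":40}
    - {"offset":[13.6,-32.8,0],"spin":0,"jaw":40}
    - {"offset":[13.6,-32.8,0],"spin":0,"jaw":40}
    - {"offset":[13.6,-32.8,0],"spin":0,"jaw":40}
    - {"offset":[13.6,-32.8,0],"spin":0,"jaw":40}
    - {"offset":[13.6,-32.8,0],"spin":0,"jaw":40}

```text
clock: 3.2
eef_pos: [428.8, 111.9, 302.8]
eef_rot: [3.142, -0.0, 0.253]
wrist_force: [0.8, -0.5, -1.2]
finger_gap: 39.9
```

Request:
drive_tool:
  rows:
    - {"offset":[13.6,-32.8,0],"spin":0,"jaw":40}
    - {"offset":[13.6,-32.8,0],"spin":0,"jaw":40}
    - {"offset":[13.6,-32.8,0],"spin":0,"jaw":40}
    - {"offset":[13.6,-32.8,0],"spin":0,"jaw":40}
    - {"offset":[13.6,-32.8,0],"spin":0,"jaw":40}
    - {"offset":[13.6,-32.8,0],"spin":0,"jaw":40}
    - {"offset":[0,0,0],"spin":-8,"jaw":40}
    - {"offset":[0,0,0],"spin":-8,"jaw":40}
    - {"offset":[0,0,0],"spin":-8,"jaw":40}
    - {"offset":[0,0,0],"spin":-8,"jaw":40}
    - {"offset":[0,0,0],"spin":-8,"jaw":40}
    - {"offset":[0,0,0],"spin":-8,"jaw":40}
    - {"offset":[0,0,0],"spin":-8,"jaw":40}
    - {"offset":[0,0,0],"spin":-8,"jaw":40}
    - {"offset":[0,0,0],"spin":-8,"jaw":40}
    - {"offset":[0,0,0],"spin":-8,"jaw":40}
    - {"offset":[0,0,0],"spin":-8,"jaw":40}
    - {"offset":[0,0,0],"spin":0,"jaw":40}

```text
clock: 5.0
eef_pos: [458.6, 321.3, 302.6]
eef_rot: [-3.142, -0.0, 1.791]
wrist_force: [0.3, -0.4, 0.7]
finger_gap: 39.9
```

Request:
drive_tool:
  rows:
    - {"offset":[0,0,20],"spin":0,"jaw":40}
    - {"offset":[0,0,20],"spin":0,"jaw":40}
    - {"offset":[0,0,20],"spin":0,"jaw":40}
    - {"offset":[0,0,20],"spin":0,"jaw":40}
    - {"offset":[0,0,18.5],"spin":0,"jaw":40}
    - {"offset":[-8,0,0],"spin":0,"jaw":40}
    - {"offset":[-8,0,0],"spin":0,"jaw":40}
    - {"offset":[-5,0,0],"spin":0,"jaw":40}
    - {"offset":[-4,0,0],"spin":0,"jaw":40}
    - {"offset":[-4,0,0],"spin":0,"jaw":40}
    - {"offset":[-4,0,0],"spin":0,"jaw":40}

```text
clock: 6.1
eef_pos: [465.9, 288.8, 204.6]
eef_rot: [3.141, -0.0, 1.788]
wrist_force: [0.9, 0.9, 0.1]
finger_gap: 40.0
```

```bash
python3 - <<'E'
from h import *
c=cam('side','s1');cv2.imwrite('pics/s1.png',cv2.resize(c['color'][120:290,170:400],None,fx=3,fy=3))
E
```

```text
(no output)
```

View pics/s1.png

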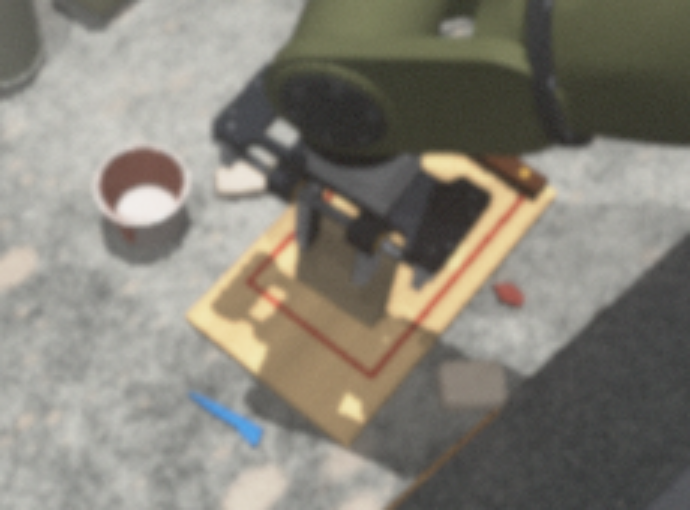

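Fingertips are at the rear face of the slab, near its top. Now the toppling push.

Request:
drive_tool:
  rows:
    - {"offset":[-4,0,0],"spin":0,"jaw":40}
    - {"offset":[-4,0,0],"spin":0,"jaw":40}
    - {"offset":[-4,0,0],"spin":0,"jaw":40}
    - {"offset":[-4,0,0],"spin":0,"jaw":40}
    - {"offset":[-4,0,0],"spin":0,"jaw":40}
    - {"offset":[-4,0,0],"spin":0,"jaw":40}
    - {"offset":[-4,0,0],"spin":0,"jaw":40}
    - {"offset":[0,0,0],"spin":0,"jaw":40}
    - {"offset":[0,0,0],"spin":0,"jaw":40}
    - {"offset":[0,0,0],"spin":0,"jaw":40}

```text
clock: 7.15
eef_pos: [471.8, 261.9, 204.2]
eef_rot: [3.142, -0.0, 1.789]
wrist_force: [0.0, 0.7, -0.1]
finger_gap: 40.1
```

```bash
python3 - <<'E'
from h import *
c=cam('side');cv2.imwrite('pics/s2.png',cv2.resize(c['color'][120:290,170:400],None,fx=3,fy=3))
W=cloud(c).reshape(-1,3);p=[481.5,209.5,-1.414]
L=local(W,p);k=(abs(L[:,1])<60)&(L[:,0]>-110)&(L[:,0]<110)&(W[:,2]>26)&(W[:,2]<48);print(k.sum(),np.percentile(L[k],[1,99],axis=0),np.median(W[k,2]))
E
```

```text
706 [[-49.29827579 -38.94367638]
 [ 34.96758934  43.25326334]] 35.99543991627551
```

View pics/s2.png

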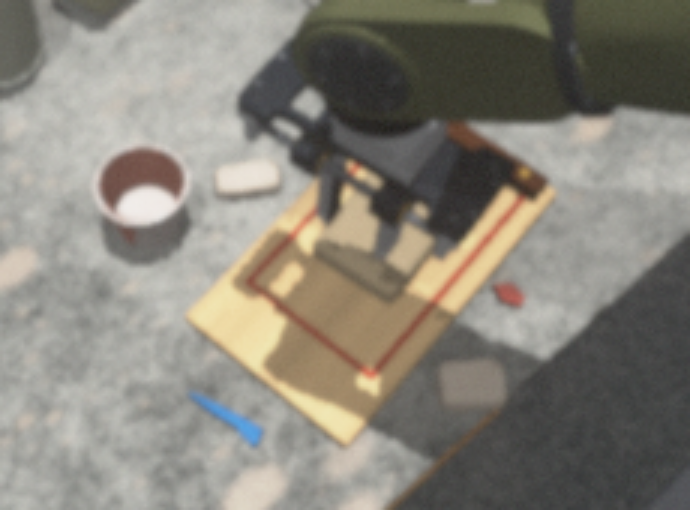

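It's toppled and flat inside the rectangle. I'm backing off, squaring the tool to the board and measuring the slab.

Request:
drive_tool:
  rows:
    - {"offset":[20,0,0],"spin":3.5,"jaw":40}
    - {"offset":[25,0,0],"spin":0,"jaw":40}
    - {"offset":[25,0,0],"spin":0,"jaw":40}
    - {"offset":[0,0,0],"spin":0,"jaw":40}

```text
clock: 7.6
eef_pos: [459.0, 332.8, 204.0]
eef_rot: [3.142, -0.0, 1.73]
wrist_force: [0.3, -0.8, -0.3]
finger_gap: 39.8
```

```bash
cat > m.py <<'E'
from h import *
import sys
p=[481.5,209.5,-1.414]
for n in('top','side'):
    c=cam(n,sys.argv[1]+n);W=cloud(c).reshape(-1,3);W=W[~np.isnan(W[:,0])]
    L=local(W,p);s=(W[:,2]>22)&(W[:,2]<45)&(abs(L[:,1])<90)
    st=s&(L[:,0]>105)&(L[:,0]<145)
    k=s&(abs(L[:,1])<60)&(L[:,0]>-90)&(L[:,0]<118)&(W[:,2]>33)
    print(n,k.sum(),np.median(W[k,2]),'slab',cv2.minAreaRect(L[k].astype(np.float32)),np.percentile(L[k],[1,99],axis=0).round(1).tolist(),'stop',cv2.minAreaRect(L[st].astype(np.float32)) if st.sum()>20 else None)
s=manip.read_state();print(np.round(s['eef_pos'],1),s['eef_rot'],'tcp local',local([s['eef_pos']],p))
E
python3 m.py a
```

```text
top 1063 35.01633510439115 slab ((40.82521057128906, -0.23006820678710938), (92.3304443359375, 168.64462280273438), 81.74440002441406) [[-34.5, -33.9], [55.3, 44.2]] stop ((122.02385711669922, 0.2150726318359375), (149.43975830078125, 21.21410369873047), 89.50467681884766)
side 150 36.30185712498451 slab ((24.898719787597656, -16.061527252197266), (24.44274139404297, 61.4030876159668), 40.14454650878906) [[7.9, -35.1], [50.1, 12.1]] stop None
[459.5 330.7 203.9] [-3.14127173e+00  2.42231920e-04  1.72860866e+00] tcp local [[-123.16797113   -2.81427597]]
```

Request:
drive_tool:
  rows:
    - {"offset":[0,1.9,20],"spin":0,"jaw":40}
    - {"offset":[0,1.9,25],"spin":0,"jaw":40}
    - {"offset":[0,0,25],"spin":0,"jaw":40}
    - {"offset":[0,0,14],"spin":0,"jaw":40}
    - {"offset":[0,0,0],"spin":0,"jaw":40}
    - {"offset":[-20,0,0],"spin":0,"jaw":40}
    - {"offset":[-20,0,0],"spin":0,"jaw":40}
    - {"offset":[-10,0,0],"spin":0,"jaw":40}

```text
clock: 8.5
eef_pos: [471.8, 280.8, 121.4]
eef_rot: [3.14, -0.0, 1.727]
wrist_force: [-0.9, -0.4, -0.1]
finger_gap: 40.1
```

Request:
drive_tool:
  rows:
    - {"offset":[-4,0,0],"spin":0,"jaw":40}
    - {"offset":[-4,0,0],"spin":0,"jaw":40}
    - {"offset":[-4,0,0],"spin":0,"jaw":40}
    - {"offset":[-4,0,0],"spin":0,"jaw":40}
    - {"offset":[-4,0,0],"spin":0,"jaw":40}
    - {"offset":[-4,0,0],"spin":0,"jaw":40}
    - {"offset":[-4,0,0],"spin":0,"jaw":40}
    - {"offset":[-4,0,0],"spin":0,"jaw":40}
    - {"offset":[-4,0,0],"spin":0,"jaw":40}

```text
clock: 9.4
eef_pos: [476.9, 246.1, 120.2]
eef_rot: [3.142, -0.0, 1.728]
wrist_force: [-1.4, 3.0, 1.6]
finger_gap: 40.4
```

```bash
python3 m.py b; python3 -c "
import cv2;i=cv2.imread('pics/bside.png');cv2.imwrite('pics/s3.png',cv2.resize(i[120:290,170:400],None,fx=3,fy=3))"
```

```text
top 55 35.017697837530804 slab ((36.0989875793457, -24.08489418029785), (33.65386962890625, 8.94074821472168), 14.880990028381348) [[20.8, -32.1], [52.4, -16.7]] stop ((122.3111801147461, 0.269256591796875), (20.76736831665039, 149.52865600585938), 0.07114697992801666)
side 189 36.38805406814566 slab ((36.658897399902344, -7.971027374267578), (76.53831481933594, 171.81614685058594), 83.38350677490234) [[-45.4, -41.4], [84.9, 32.5]] stop ((124.15628051757812, -56.89651107788086), (21.03362464904785, 38.06452941894531), 3.054971218109131)
[476.9 245.7 120.1] [-3.14122554e+00  3.54254624e-04  1.72719203e+00] tcp local [[-36.51322301   1.09020026]]
```

View pics/s3.png

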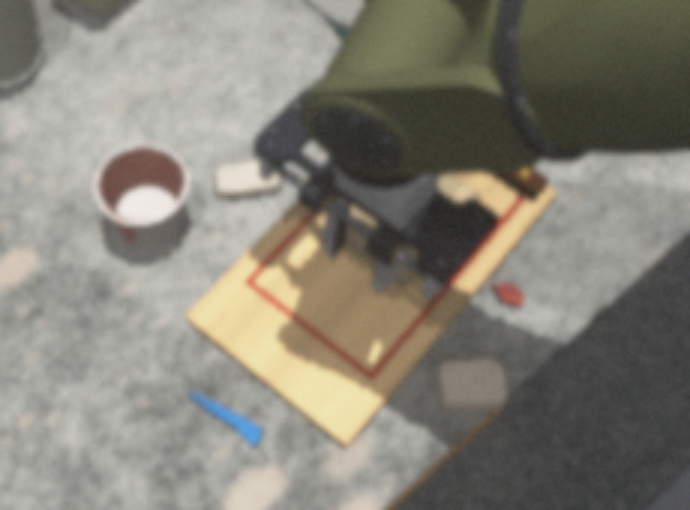

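The push is working (about 3 N of sliding friction), with roughly 35 mm to go.

Request:
drive_tool:
  rows:
    - {"offset":[-4,0,0],"spin":0,"jaw":40}
    - {"offset":[-4,0,0],"spin":0,"jaw":40}
    - {"offset":[-4,0,0],"spin":0,"jaw":40}
    - {"offset":[-4,0,0],"spin":0,"jaw":40}
    - {"offset":[-4,0,0],"spin":0,"jaw":40}
    - {"offset":[-4,0,0],"spin":0,"jaw":40}
    - {"offset":[-2,0,0],"spin":0,"jaw":40}
    - {"offset":[-2,0,0],"spin":0,"jaw":40}

```text
clock: 10.3
eef_pos: [481.2, 218.5, 120.1]
eef_rot: [-3.142, 0.0, 1.728]
wrist_force: [-0.3, 2.4, -0.7]
finger_gap: 39.9
```

Request:
drive_tool:
  rows:
    - {"offset":[-1,0,0],"spin":0,"jaw":40}
    - {"offset":[-1,0,0],"spin":0,"jaw":40}
    - {"offset":[-1,0,0],"spin":0,"jaw":40}

```text
clock: 10.6
eef_pos: [481.7, 215.7, 120.1]
eef_rot: [3.142, -0.0, 1.728]
wrist_force: [-0.7, 1.1, 0.0]
finger_gap: 40.2
```

Request:
drive_tool:
  rows:
    - {"offset":[-1,0,0],"spin":0,"jaw":40}
    - {"offset":[-1,0,0],"spin":0,"jaw":40}

```text
clock: 10.8
eef_pos: [482.0, 213.8, 120.2]
eef_rot: [3.141, -0.0, 1.728]
wrist_force: [0.8, 8.1, -0.9]
finger_gap: 40.2
```

Request:
drive_tool:
  rows:
    - {"offset":[-0.5,0,0],"spin":0,"jaw":40}
    - {"offset":[0,0,0],"spin":0,"jaw":40}

```text
clock: 11.0
eef_pos: [482.1, 213.7, 120.3]
eef_rot: [3.141, -0.001, 1.727]
wrist_force: [-0.7, 6.0, -1.7]
finger_gap: 39.9
```

Request:
drive_tool:
  rows:
    - {"offset":[-0.5,0,0],"spin":0,"jaw":40}
    - {"offset":[0,0,0],"spin":0,"jaw":40}

```text
clock: 11.2
eef_pos: [482.1, 213.6, 120.3]
eef_rot: [3.141, -0.002, 1.727]
wrist_force: [-1.2, 9.1, -2.0]
finger_gap: 39.8
```

Request:
drive_tool:
  rows:
    - {"offset":[-1,0,0],"spin":0,"jaw":40}
    - {"offset":[0,0,0],"spin":0,"jaw":40}

```text
clock: 11.4
eef_pos: [482.2, 213.4, 120.5]
eef_rot: [3.14, -0.003, 1.727]
wrist_force: [-3.1, 17.1, -1.0]
finger_gap: 40.2
```

Request:
drive_tool:
  rows:
    - {"offset":[5,0,0],"spin":0,"jaw":40}
    - {"offset":[20,0,0],"spin":0,"jaw":40}
    - {"offset":[30,0,0],"spin":0,"jaw":40}
    - {"offset":[30,0,-20],"spin":0,"jaw":40}
    - {"offset":[30,0,-40],"spin":0,"jaw":40}
    - {"offset":[30,0,-40],"spin":0,"jaw":40}
    - {"offset":[20,0,-40],"spin":0,"jaw":40}
    - {"offset":[20,0,-40],"spin":0,"jaw":40}
    - {"offset":[0,-20,0],"spin":0,"jaw":40}
    - {"offset":[0,0,0],"spin":0,"jaw":40}

```text
clock: 12.4
eef_pos: [432.5, 391.7, 301.1]
eef_rot: [3.14, -0.0, 1.729]
wrist_force: [0.3, 0.7, -0.7]
finger_gap: 40.5
```

```bash
python3 m.py c; python3 -c "
import cv2,numpy as np;i=cv2.imread('pics/cside.png');a=cv2.resize(i[135:275,215:375],None,fx=4,fy=4)
i=cv2.imread('pics/ctop.png');b=cv2.resize(i[170:280,210:375],None,fx=4,fy=4);cv2.imwrite('pics/s4.png',a);cv2.imwrite('pics/t4.png',b)"
```

```text
top 1434 34.93353750651153 slab ((57.32303237915039, 0.6307144165039062), (106.96463775634766, 80.52689361572266), 0.05946560949087143) [[6.3, -37.9], [108.5, 39.6]] stop ((118.67034149169922, 0.27008056640625), (149.48544311523438, 27.7022705078125), 89.48727416992188)
side 133 36.09117696000453 slab ((14.81828498840332, -25.280582427978516), (28.08464241027832, 58.059173583984375), 40.08271026611328) [[6.2, -39.5], [41.1, 3.0]] stop None
[433.8 391.1 299.7] [-3.14099941e+00  7.36952901e-04  1.72769831e+00] tcp local [[-186.80384093  -18.78326264]]
```

View pics/t4.png

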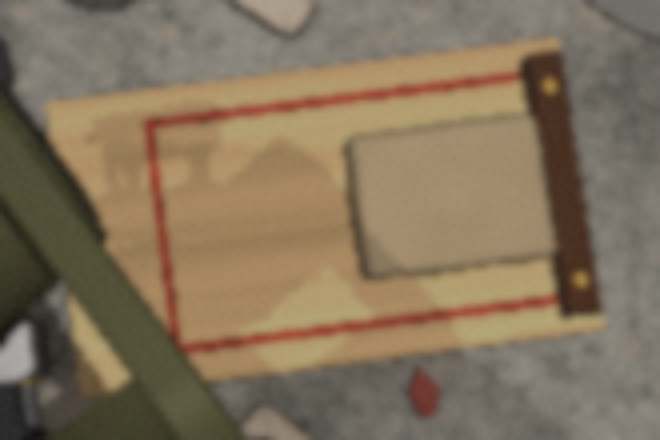

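View pics/s4.png

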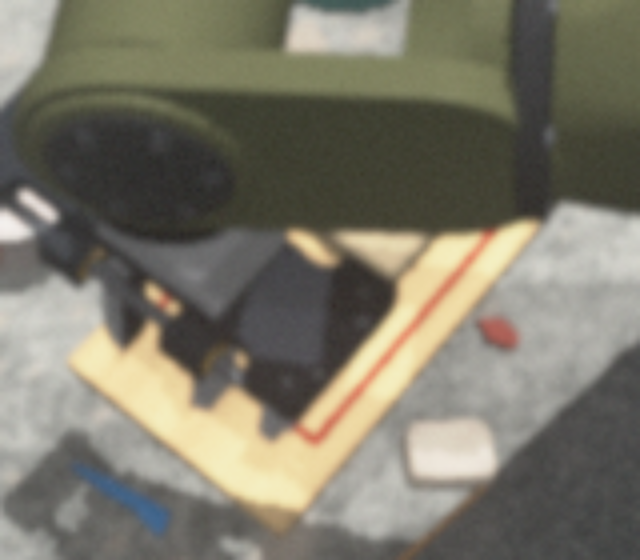

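The top view shows the slab flat and flush on the stop bar (bar edge at u≈535–560), well inside both side lines. The bystanders are where they were. Handing in.

```bash
python3 -c "
from cell import manip
print(manip.sign_off(),manip.read_state()['clock'])"
```

```text
the job is handed in; nothing more can be done
the job is handed in; nothing more can be done
```

I toppled the slab towards the stop with a fingertip push near its top, and it fell freely and lay flat inside the red rectangle. I then pushed it along the board with two fingertips until it met the stop, pressed it on with about 17 N, and withdrew. The job took about 12.5 s of the 42 s allowed and has been handed in.

- **Position:** the last top view puts the slab's centre at about x = 57, y = 1 mm in the board's frame, and its top surface about 35 mm above the bench (37 expected for lying flat). Its sides are at about y = ±41 mm, inside the ±62 mm lines.
- **Squareness:** the slab measured 0.06° off the board's axis. The stop bar's own angle came out at 0.07° in one picture and about 0.5° in two others. I take that as measurement noise, but a gap of up to about 0.7 mm at one corner can't be ruled out. No gap is visible in the picture.
- **Front end:** depth put the front end about 4 mm short of the nominal stop face. The same measurement put the stop face 3–4 mm short too, so this is a calibration offset. The force rise also confirmed contact.
- **Side camera:** the arm blocked most of the slab in the last side view, so the final pose rests on the top camera alone.
- **Bystanders:** those visible in the last pictures look where they were. I did not measure each one again.

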